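# Put the mixed-up lids back on their bentwood boxes

### The arm

A 6-joint arm with a two-finger parallel gripper is mounted at the origin on the work surface. World frame = base frame: x ahead of the robot, y to its left, z up, the work surface at z = 0. Lengths are in m, angles in rad, forces in N, time in s.
With the tool pointing down it reaches from about 0.15 to 0.775 m from the base axis. Payload 6.1 kg.
Tool frame: the origin (TCP) lies between the finger pads; the fingertips stand 14 mm ahead of it and the grasp point (between the pads) lies 5 mm behind it; z points along the fingers, y is the line along which they close (so a half turn about z gives the same grasp; the last joint's range is limited). The gripper opens to 85 mm and grips with 20 to 120 N. Pads are 22 mm wide; open, the fingers measure 114 mm over their backs; the gripper's body (76 mm by 85 mm) begins 54 mm behind the grasp point. The pads swing forward as they close: fully open they stand 13 mm farther back than shut.
Start: joints at [-1.332, 0.126, -0.04, 1.405, 0, 1.571], TCP at [0.124, -0.51, 0.206] pointing down, gripper open.
Joint ranges: [-2.72, 2.72], [-0.95, 1.95], [-1.27, 1.35], [-1.78, 2.02], [-1.46, 1.47], [-3.14, 3.14]. Speed limits (rad/s): [2.39, 2.39, 3.01, 3.14, 3.14, 3.14].

### API

Orientations are given as a unit quaternion [w, x, y, z].
In Python, from rig import telemetry, snapshot, ticket, silhouettes, tip_of gives the robot as it stands. The module is installed in compiled form; this text tells all that it offers.
- The arm moves only by the tool carry_out, never from a script. Its argument "moves" is one flat list of numbers, 7 for each row, row after row: the shift along the world's x, y, z in cm, then the turn, a rotation vector about the world's x, y, z in degrees, then the opening in per cent of the stroke, from 0 (shut) to 100 (fully open). In form: [x, y, z, rx, ry, rz, claw, x, y, z, rx, ry, rz, claw, ...]. A call has 1 to 10 rows; each row shifts and turns the commanded pose from where the row before left it; what a row does not reach is not made up. A row lasts 1/12 s, in which the tool goes at most 41.7 mm and 7.16 degrees, less where a joint would pass 70% of its speed; a pose out of reach is approached as far as the arm can. A call is refused whole if a number of a shift passes 4.17 or a number of a turn 7.16, either way. A call with a gripper value outside its range is refused whole. The fingers move at their own pace and stop on an object; "newtons" is the grip in N (left out, the last holds). Time passes only in rows, so rows that do not move let the fingers close. It gives the time, the measured TCP pose, the force, the opening and the grip force at its end, in the units of the state.
- telemetry.sense(): the state, without advancing time (a new reading comes with each control period).
- snapshot(name): name is "scene" or "top" or "wrist"; returns a dict with "color" (480x640x3 uint8, red, green, blue), "depth" (480x640 float32, m along the optical axis (not along the pixel's ray), 0 where there is no reading), "fx", "fy", "cx", "cy" (pixels), "k1" (the pictures are not rectified: a ray, as slopes to the right and down, at radius r is drawn at 1 + k1 r^2 times it, then the intrinsics apply), "R" (3x3) and "t" (3): a world point X has camera coordinates R X + t. Camera axes: x right, y down, z forward; pixel columns grow to the right and rows downward; lengths in m; the calibration is good to about 2 mm. A picture is of the moment at which its call begins.
- ticket.hand_in(): hands the job in; it is judged then, once.
Trained networks look in a picture, given as the dict that the camera call returned (one of the last four; its "shot" number tells which), for a name from the list of things; names that differ only in an ending like _2 or _b are one class to them, and where a whole thing is asked for, a point or a joint stands for the part that bears it (a point fixed in the world has none). Each returns a list of dicts, best first, with "score" (0 to 1); they miss things now and then, are a little off and sometimes report something else, mostly with a low value. They report only what shows in the picture. A call takes as long as a camera call. They do not tell look-alikes from the thing itself.
- silhouettes(target, picture): "mask" (480x640 bool, what is visible of it).
- tip_of(target, picture): "position" ([x, y, z] in m, in world coordinates, good to about 4 mm: a listed point, or the origin of a listed thing).
The state is a dict: "t": time; "joint_positions": joint angles; "qd": joint speeds; "effort": joint torques, N m; "ee_pos": TCP position; "ee_rot": TCP orientation; "wrist_force": force on the tool from outside, world axes, zero at the start; "wrist_torque": the same for the moment, N m; "opening": finger opening in m; "grasp_force": force on a finger pad.
Only numpy, scipy, OpenCV 4.12 (cv2) and the standard library are available. Lean on these libraries where they do the work, as an engineer would, in place of code of your own. Each camera call takes 0.05 s, during which the arm holds its last target. There are 200 camera calls.

### The job

The lids of the four round bentwood boxes have been mixed up: every box carries the lid of another. Put each lid back on the box of its own finish (pale ash, dark walnut, red, blue) so that it lies level, fully down on the ledge inside the rim, and let go of it; the cork mat is free for a lid that has to wait. Leave the boxes and the glass jar of tacks standing where they are, and do not tip a lid on edge or over.

Things in the scene. Friction and masses are not known exactly. Their poses are not given: they have to be found in the camera images.
- lid_ash_handle (a point): lid in natural pale ash (cream-coloured wood): loose wooden disc 96 mm across, 14 mm thick, lower edge bevelled to 88 mm, about 100 g, with an upright bar handle of its own colour across its top (64 mm long, 16 wide, 28 high). Point: centre of the bar, 14 mm above the lid's top face, 28 mm above its underside. x along the bar, z up. Sits in a box of another finish at first.
- lid_walnut_handle (a point): lid in dark walnut (very dark brown wood): loose wooden disc 96 mm across, 14 mm thick, lower edge bevelled to 88 mm, about 100 g, with an upright bar handle of its own colour across its top (64 mm long, 16 wide, 28 high). Point: centre of the bar, 14 mm above the lid's top face, 28 mm above its underside. x along the bar, z up. Sits in a box of another finish at first.
- lid_red_handle (a point): lid in brick-red milk paint: loose wooden disc 96 mm across, 14 mm thick, lower edge bevelled to 88 mm, about 100 g, with an upright bar handle of its own colour across its top (64 mm long, 16 wide, 28 high). Point: centre of the bar, 14 mm above the lid's top face, 28 mm above its underside. x along the bar, z up. Sits in a box of another finish at first.
- lid_blue_handle (a point): lid in blue milk paint: loose wooden disc 96 mm across, 14 mm thick, lower edge bevelled to 88 mm, about 100 g, with an upright bar handle of its own colour across its top (64 mm long, 16 wide, 28 high). Point: centre of the bar, 14 mm above the lid's top face, 28 mm above its underside. x along the bar, z up. Sits in a box of another finish at first.
- seat_ash (a point): box in natural pale ash (cream-coloured wood): loose, round, 120 mm across, 70 mm high, wall 7 mm, 0.3 kg; its rim shows as a ring round the lid. 12 mm below the rim an inner band makes a ledge (80 to 104 mm across) for the lid, 4 mm play all round. Point: on the box's axis at ledge height, 58 mm above the bench; a seated lid's handle point is 28 mm above it. z up.
- seat_walnut (a point): box in dark walnut (very dark brown wood): loose, round, 120 mm across, 70 mm high, wall 7 mm, 0.3 kg; its rim shows as a ring round the lid. 12 mm below the rim an inner band makes a ledge (80 to 104 mm across) for the lid, 4 mm play all round. Point: on the box's axis at ledge height, 58 mm above the bench; a seated lid's handle point is 28 mm above it. z up.
- seat_red (a point): box in brick-red milk paint: loose, round, 120 mm across, 70 mm high, wall 7 mm, 0.3 kg; its rim shows as a ring round the lid. 12 mm below the rim an inner band makes a ledge (80 to 104 mm across) for the lid, 4 mm play all round. Point: on the box's axis at ledge height, 58 mm above the bench; a seated lid's handle point is 28 mm above it. z up.
- seat_blue (a point): box in blue milk paint: loose, round, 120 mm across, 70 mm high, wall 7 mm, 0.3 kg; its rim shows as a ring round the lid. 12 mm below the rim an inner band makes a ledge (80 to 104 mm across) for the lid, 4 mm play all round. Point: on the box's axis at ledge height, 58 mm above the bench; a seated lid's handle point is 28 mm above it. z up.
- mat_top (a point): a free round cork mat fixed on the bench, 130 mm across, 6 mm thick, light brown, empty at the start: room for one lid laid down flat. The point is the centre of its top face; z up.
- jar_center (a point): a glass jar half full of copper-coloured tacks with a steel screw cap, 62 mm across, 76 mm high, 0.4 kg, standing loose among the boxes. The point is its centre, half-way up; z up.
Not all that is in view belongs to the job. What is shaped like the part that bears lid_blue_handle but pink or yellow is not meant. Leave any purple look-alike of the part that bears lid_walnut_handle alone.

How it is judged:
By the outcome, as a careful person would: the job done as asked, in the order asked, and still so for the second after the job is handed in, with the robot touching nothing.
It also fails if it takes over 144 s, if anything falls off the work surface, if the arm or the gripper's body presses on something with over 40 N, if the wrist force passes 120 N, or if a joint passes its speed limit or range.

## Working session

There is one attempt and no reset: what is moved stays moved. The work goes in short steps, Python scripts to look and compute and a tool call to move; the robot and the scene stay as the last step left them, time stands still between calls to the robot, and variables do not carry over. Pictures are saved under pics/ and viewed, at most 14 in all, crops included, and the job is handed in when it is done.

Besides the shell and the picture viewer there is one more tool, called after "Emit:" as name(argument=value, ...), one argument or row to a line, values as JSON. carry_out: Moves the arm, as the interface text tells. Its arguments: {"type":"object","properties":{"moves":{"type":"array"},"newtons":{"type":"number"}},"required":["moves"]}

```bash
mkdir -p pics; python3 - <<'E'
from rig import telemetry, snapshot, tip_of
import cv2, numpy as np
for n in ["top","scene"]:
    p=snapshot(n); cv2.imwrite(f"pics/{n}0.png",p["color"][:,:,::-1])
    print(n,p["t"],p["fx"],p["k1"])
    for k in ["lid_ash_handle","lid_walnut_handle","lid_red_handle","lid_blue_handle","seat_ash","seat_walnut","seat_red","seat_blue","mat_top","jar_center"]:
        r=tip_of(k,p); print(k,[(np.round(d["position"],3).tolist(),round(d["score"],2)) for d in r[:4]])
s=telemetry.sense();print({k:np.round(v,3).tolist() for k,v in s.items()})
E
```

```text
top [-8.02590333e-04  5.77948543e-01  1.22756587e+00] 588.6217906245827 -0.12985476588683215
lid_ash_handle []
lid_walnut_handle [([0.666, -0.117, 0.088], 0.82), ([0.465, -0.078, 0.036], 0.74)]
lid_red_handle [([0.566, -0.377, 0.088], 0.98)]
lid_blue_handle [([0.675, 0.135, 0.088], 0.79), ([0.778, 0.293, 0.029], 0.7), ([0.321, 0.131, 0.029], 0.69)]
seat_ash []
seat_walnut []
seat_red []
seat_blue []
mat_top [([0.569, 0.377, 0.006], 0.92)]
jar_center [([0.464, -0.078, 0.035], 0.83)]
scene [-0.39807011 -0.27517563  1.22598475] 530.5970679270005 -0.04609257807848723
lid_ash_handle [([0.398, 0.298, 0.081], 0.72)]
lid_walnut_handle [([0.344, -0.125, 0.027], 0.66), ([0.668, -0.113, 0.084], 0.55)]
lid_red_handle [([0.569, -0.381, 0.088], 0.74)]
lid_blue_handle [([0.324, 0.126, 0.025], 0.95), ([0.781, 0.296, 0.023], 0.68), ([0.675, 0.133, 0.085], 0.6), ([0.398, 0.294, 0.057], 0.23)]
seat_ash [([0.567, -0.38, 0.089], 0.61)]
seat_walnut []
seat_red []
seat_blue [([0.398, 0.297, 0.061], 0.67)]
mat_top [([0.568, 0.377, 0.002], 0.8)]
jar_center []
{'t': 1.1, 'joint_positions': [-1.332, 0.126, -0.04, 1.405, -0.0, 1.571], 'qd': [-0.0, 0.003, -0.001, 0.001, -0.0, 0.0], 'effort': [-0.006, -43.572, 35.309, 0.001, -0.0, 0.0], 'ee_pos': [0.124, -0.51, 0.206], 'ee_rot': [-0.0, 0.993, 0.119, -0.0], 'wrist_force': [-0.395, 0.442, 0.116], 'wrist_torque': [-0.063, 0.031, -0.022], 'grasp_force': 0.0, 'opening': 0.085}
```

View pics/top0.png

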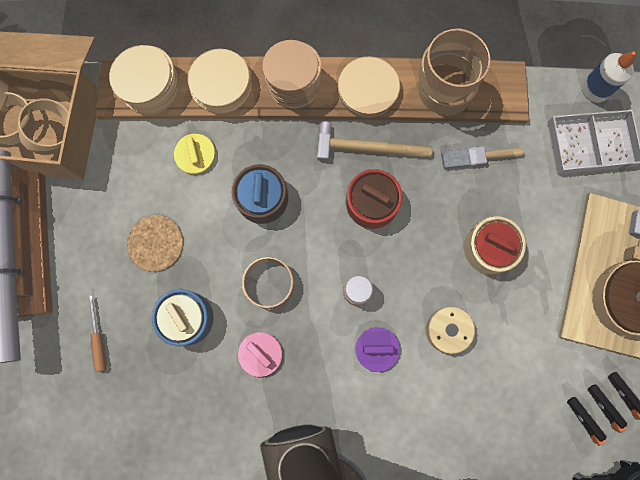

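View pics/scene0.png

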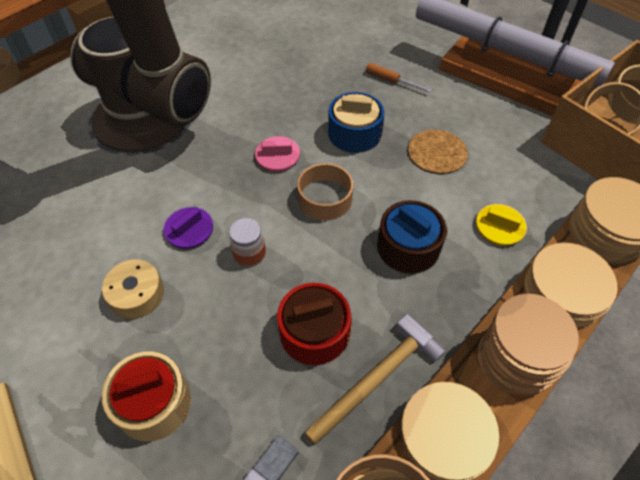

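The top view shows:
- **Lids on the wrong boxes:** blue lid on the walnut box (260,193), walnut lid on the red box (374,198), red lid on the ash box (498,245), ash lid on the blue box (181,318).
- **Free spots and obstacles:** the cork mat is at (155,243) and the jar at (358,290).
- **Look-alikes to leave:** the yellow lid (195,154), pink lid (260,354) and purple lid (378,349) lie on the bench, not in boxes.

The plan is ash to the mat, then blue, walnut, red and finally ash to their own boxes. Next I'll measure each position precisely.

```bash
cat > h.py <<'E'
from rig import telemetry, snapshot, tip_of
import cv2, numpy as np
from scipy.optimize import least_squares
def cloud(p):
    v,u=np.mgrid[0:480,0:640]
    K=np.array([[p["fx"],0,p["cx"]],[0,p["fy"],p["cy"]],[0,0,1.]])
    xy=cv2.undistortPoints(np.stack([u,v],-1).reshape(-1,1,2).astype(float),K,np.array([p["k1"],0,0,0.])).reshape(480,640,2)
    d=p["depth"]; c=np.dstack([xy*d[...,None],d])
    return (c-p["t"])@p["R"], d>0
def bar(W,ok,c,zlo,zhi,r=.045):
    m=ok&(np.hypot(W[...,0]-c[0],W[...,1]-c[1])<r)&(W[...,2]>zlo)&(W[...,2]<zhi)
    P=W[m]; q=P[:,:2].astype(np.float32)*1000
    if len(q)<10: return None
    (x,y),(w,h),a=cv2.minAreaRect(q)
    if w<h: a+=90; w,h=h,w
    return np.round([x,y,np.median(P[:,2])*1000,w,h,(a+90)%180-90,len(q)],1)
def rim(W,ok,c,z=.07,R=.060):
    # outer edge of the rim: farthest points per angle sector at rim height
    m=ok&(np.hypot(W[...,0]-c[0],W[...,1]-c[1])<.075)&(abs(W[...,2]-z)<.006)
    q=W[m][:,:2]; o=np.array(c[:2],float)
    for _ in range(3):
        d=q-o; a=((np.arctan2(d[:,1],d[:,0])+np.pi)/(2*np.pi)*48).astype(int)%48; rr=np.hypot(*d.T)
        e=np.array([q[a==k][rr[a==k].argmax()] for k in range(48) if (a==k).any()])
        f=least_squares(lambda s:np.hypot(e[:,0]-s[0],e[:,1]-s[1])-s[2],[*o,R],loss="soft_l1",f_scale=.001)
        o=f.x[:2]
    return np.round(f.x*1000,1),len(e)
BOX=dict(blue=(.398,.297),walnut=(.675,.135),red=(.667,-.115),ash=(.567,-.379))
E
python3 - <<'E'
from h import *
for n in ["top","scene"]:
    p=snapshot(n); W,ok=cloud(p); print(n)
    for b,c in BOX.items(): print(b,"rim",*rim(W,ok,c),"bar",bar(W,ok,c,.09,.11))
    m=ok&(np.hypot(W[...,0]-.569,W[...,1]-.377)<.08)&(W[...,2]>.003)&(W[...,2]<.012)
    print("mat",W[m].mean(0),m.sum(), "bench", np.median(W[(abs(W[...,0]-.45)<.03)&(abs(W[...,1]-.2)<.03)],0))
    if n=="top":
        cr=p["color"][140:350,120:540,::-1]; cv2.imwrite("pics/crop.png",cv2.resize(cr,(800,400),interpolation=cv2.INTER_CUBIC))
E
```

```text
top
blue rim [399.7 296.3  59.4] 48 bar [400.1 296.3  98.7  65.6  17.6  34.5 259. ]
walnut rim [676.  136.4  59. ] 48 bar [675.3 134.4  98.5  65.6  16.6  -1.4 226. ]
red rim [ 668.  -113.4   59.7] 48 bar [ 666.9 -114.1   98.5   63.3   17.9   61.3  244. ]
ash rim [ 567.3 -380.2   60. ] 48 bar [ 567.  -378.9   98.4   64.5   17.5   63.9  250. ]
mat [0.5678858  0.3775687  0.00598647] 2077 bench [ 0.44892846  0.2003323  -0.00097879]
scene
blue rim [398.3 294.5  60.1] 48 bar [397.8 294.7  98.7  63.5  20.8  33.8 253. ]
walnut rim [674.  135.3  60. ] 48 bar [673.4 133.6  98.6  64.3  17.   -1.  348. ]
red rim [ 665.6 -114.8   59.4] 48 bar [ 665.1 -116.4   98.8   63.4   17.4   60.1  441. ]
ash rim [ 565.4 -380.8   59.6] 48 bar [ 564.5 -380.7   99.    64.5   17.4   63.7  550. ]
mat [0.56735048 0.37593866 0.00586624] 1983 bench [ 4.49927401e-01  2.14232943e-01 -3.71780535e-04]
```

View pics/crop.png

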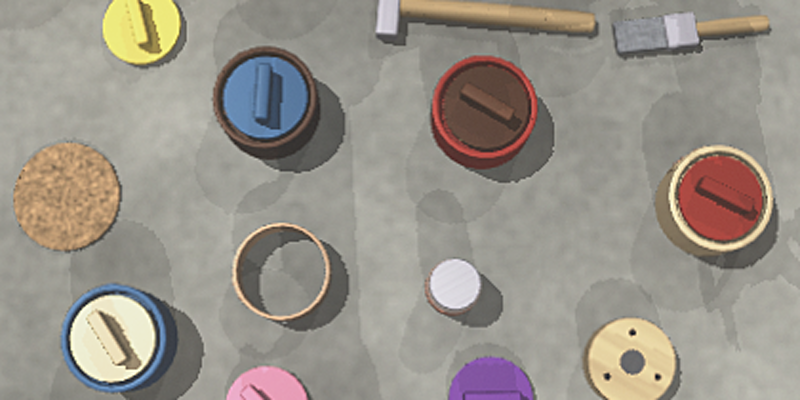

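The crop confirms it: the only lids sitting in boxes are ash, blue, walnut and red, and pink, yellow and purple are loose on the bench. Both cameras agree to about 2 mm, so I'll use their averages. I'll start with a transit move and check the wrist sign on the way.

Emit:
carry_out(
  moves=[1.3,3.8,0,0,0,2,100,1.3,3.8,0,0,0,2,100,1.3,3.8,0,0,0,2,100,1.3,3.8,0,0,0,2,100,1.3,3.8,0,0,0,2,100,1.3,3.8,0,0,0,2,100,1.3,3.8,0,0,0,2,100,1.3,3.8,0,0,0,2,100,1.3,3.8,0,0,0,2,100,1.3,3.8,0,0,0,2,100],
  newtons=40,
)

```text
t: 2.03
ee_pos: [0.2541, -0.1284, 0.2063]
ee_rot: [0.001, 0.957, 0.29, 0.001]
wrist_force: [2.2, -0.6, -0.4]
opening: 0.0855
grasp_force: 0.0
```

```bash
cat >> h.py <<'E'
def st():
    from scipy.spatial.transform import Rotation as R
    s=telemetry.sense(); w,x,y,z=s["ee_rot"]; M=R.from_quat([x,y,z,w]).as_matrix()
    print("t",round(float(s["t"]),2),"pos mm",np.round(np.array(s["ee_pos"])*1000,1),"yaw",round(np.degrees(np.arctan2(M[1,0],M[0,0])),1),"zax",np.round(M[:,2],3),"q",np.round(np.degrees(s["joint_positions"]),0),"F",np.round(s["wrist_force"],1),"open",round(float(s["opening"])*1000,1),"g",round(float(s["grasp_force"]),1))
E
python3 -c "from h import *;st()"
```

```text
t 2.03 pos mm [ 254.1 -128.4  206.3] yaw 33.7 zax [ 0.001 -0.001 -1.   ] q [-27. -19. -25.  84.   0. 119.] F [ 2.2 -0.6 -0.4] open 85.5 g 0.0
```

Emit:
carry_out(
  moves=[0.7,2.1,0,0,0,7,100,0.7,2.1,0,0,0,7,100,0.7,2.1,0,0,0,7,100,0.7,2.1,0,0,0,7,100,0.7,2.1,0,0,0,7,100,0.7,2.1,0,0,0,7,100,0.7,2.1,0,0,0,7,100,0.7,2.1,0,0,0,7,100,0.7,2.1,0,0,0,7,100,0.7,2.1,0,0,0,7,100],
)

```text
t: 2.87
ee_pos: [0.3243, 0.0811, 0.2062]
ee_rot: [0.0, 0.615, 0.788, 0.0]
wrist_force: [0.7, 0.2, -0.3]
opening: 0.0855
grasp_force: 0.0
```

Emit:
carry_out(
  moves=[0.7,2.1,0,0,0,7,100,0.7,2.1,0,0,0,7,100,0.7,2.1,0,0,0,7,100,0.7,2.1,0,0,0,7,100,0.7,2.1,0,0,0,7,100,0.7,2.1,0,0,0,7,100,0.7,2.1,0,0,0,7,100,0.7,2.1,0,0,0,7,100,0.7,2.1,0,0,0,7,100,0.7,2.1,0,0,0,7,100],
)

```text
t: 3.7
ee_pos: [0.3944, 0.291, 0.206]
ee_rot: [0.0, 0.052, 0.999, 0.0]
wrist_force: [0.7, 0.8, -0.6]
opening: 0.0856
grasp_force: 0.0
```

Emit:
carry_out(
  moves=[0,0,-1,0,0,6.7,100,0,0,-1,0,0,6.7,100,0,0,-1,0,0,6.7,100,0,0,-1,0,0,6.7,100,0,0,-1,0,0,6.7,100,0,0,0,0,0,6.7,100,0,0,0,0,0,0,100],
)

```text
t: 4.28
ee_pos: [0.3938, 0.2896, 0.1553]
ee_rot: [-0.001, -0.293, 0.956, -0.0]
wrist_force: [-0.3, 0.3, 0.3]
opening: 0.085
grasp_force: 0.0
```

```bash
python3 -c "
from h import *;st()
p=snapshot('wrist');cv2.imwrite('pics/w1.png',p['color'][:,:,::-1]);W,ok=cloud(p)
c=BOX['blue'];print('rim',*rim(W,ok,c),'bar',bar(W,ok,c,.09,.11))"
```

```text
t 4.28 pos mm [393.8 289.6 155.3] yaw -146.0 zax [-0.001 -0.001 -1.   ] q [ 36.   4. -13.  74.   0.   2.] F [-0.3  0.3  0.3] open 85.0 g 0.0
rim [397.4 298.5  59.7] 48 bar [ 396.8  298.6   99.4   63.6   15.8   34.8 2443. ]
```

Emit:
carry_out(
  moves=[0.45,0.65,0,0,0,0,60,0,0,-2,0,0,0,60,0,0,-2,0,0,0,60,0,0,-1.5,0,0,0,60,0,0,-1.1,0,0,0,60,0,0,0,0,0,0,40,0,0,0,0,0,0,20,0,0,0,0,0,0,0,0,0,0,0,0,0,0,0,0,0,0,0,0,0],
  newtons=40,
)

```text
t: 5.17
ee_pos: [0.3993, 0.2969, 0.091]
ee_rot: [0.001, -0.291, 0.957, 0.0]
wrist_force: [0.1, -0.1, 0.3]
opening: -0.0002
grasp_force: 0.0
```

```bash
python3 -c "
from h import *;st()"
```

```text
t 5.17 pos mm [399.3 296.9  91. ] yaw -146.1 zax [ 0.001  0.001 -1.   ] q [ 37.   6. -19.  66.  -0.   3.] F [ 0.1 -0.1  0.3] open -0.2 g 0.0
```

```bash
python3 -c "
from h import *
p=snapshot('wrist');cv2.imwrite('pics/w2.png',np.hstack([cv2.imread('pics/w1.png'),p['color'][:,:,::-1]])[:, ::2][::2] if 0 else cv2.resize(np.hstack([cv2.imread('pics/w1.png'),p['color'][:,:,::-1]]),(800,300)));W,ok=cloud(p)
c=BOX['blue'];print('rim',*rim(W,ok,c),'bar',bar(W,ok,c,.09,.11))
p=snapshot('scene');W,ok=cloud(p);print('rim',*rim(W,ok,c));cv2.imwrite('pics/s2.png',cv2.resize(p['color'][60:180,280:440,::-1],(640,480)))"
```

```text
rim [397.5 298.3  59.7] 41 bar [ 385.6  290.8   99.3   36.8   15.9   34.3 2446. ]
rim [398.2 294.4  59.7] 48
```

View pics/w2.png

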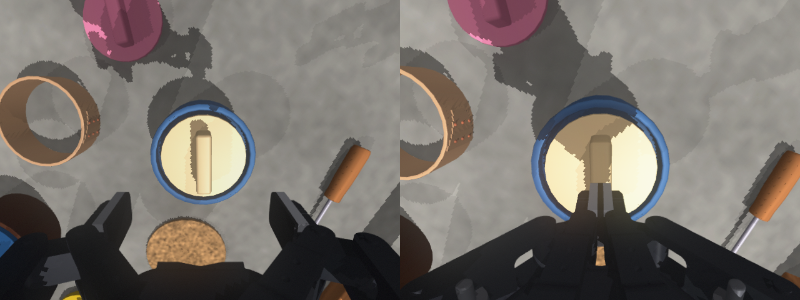

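View pics/s2.png

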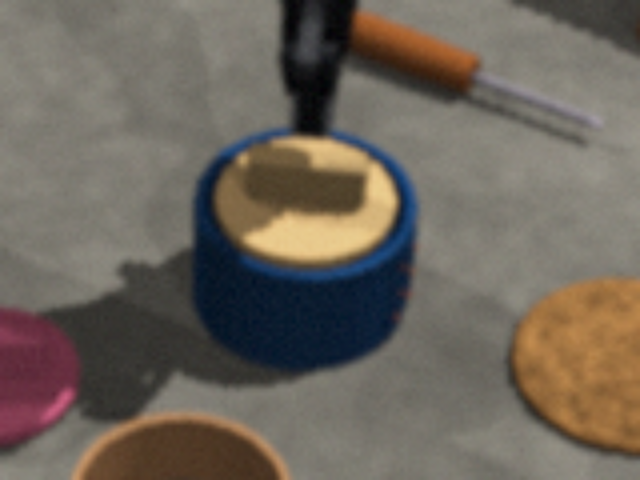

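The fingers closed on nothing. In both views the fingertips end short of the bar, above or behind it at (310,130) in the scene crop. I'll measure where the fingertips really are.

```bash
python3 -c "
from h import *
for n in ['scene','top','wrist']:
    p=snapshot(n);W,ok=cloud(p)
    m=ok&(np.hypot(W[...,0]-.399,W[...,1]-.297)<.09)&(W[...,2]>.103)&(W[...,2]<.3)
    P=W[m]; print(n,len(P))
    for lo in np.arange(.1,.2,.01):
        q=P[(P[:,2]>=lo)&(P[:,2]<lo+.01)]
        if len(q)>3: print(round(lo,2),len(q),np.round(q.min(0)*1000),np.round(q.max(0)*1000))
"
```

```text
scene 1877
0.11 9 [393. 287. 116.] [410. 296. 119.]
0.12 38 [391. 283. 120.] [410. 305. 129.]
0.13 40 [392. 280. 130.] [410. 300. 140.]
0.14 32 [392. 280. 141.] [411. 296. 149.]
0.16 30 [407. 260. 160.] [425. 298. 170.]
0.17 18 [411. 257. 170.] [428. 293. 180.]
0.18 69 [390. 248. 181.] [435. 309. 190.]
0.19 49 [394. 241. 190.] [437. 300. 200.]
top 668
0.12 9 [390. 282. 124.] [403. 292. 130.]
0.13 5 [392. 281. 132.] [404. 288. 138.]
0.16 12 [398. 264. 162.] [415. 279. 170.]
0.17 24 [405. 256. 170.] [413. 275. 180.]
0.18 18 [395. 249. 182.] [418. 274. 190.]
0.19 11 [395. 250. 190.] [431. 273. 200.]
wrist 62701
0.11 26 [385. 287. 119.] [392. 298. 120.]
0.12 653 [384. 283. 120.] [400. 306. 130.]
0.13 951 [384. 283. 130.] [400. 306. 140.]
0.14 897 [384. 283. 140.] [400. 307. 150.]
0.15 1644 [373. 269. 150.] [408. 314. 160.]
0.16 5428 [367. 261. 160.] [425. 333. 170.]
0.17 8993 [363. 255. 170.] [426. 335. 180.]
0.18 11834 [358. 248. 180.] [425. 336. 190.]
0.19 16328 [354. 241. 190.] [424. 343. 200.]
```

All three cameras put the shut fingertips at z≈0.117, but telemetry implies 0.077. The tool is really about 40 mm higher than reported, and laterally correct within about 3 mm. I'll trust the cameras, open, and descend the missing distance in small steps.

Emit:
carry_out(
  moves=[0,0,0,0,0,0,60,0,0,0,0,0,0,60,0,0,0,0,0,0,60,0,0,-1,0,0,0,60,0,0,-1,0,0,0,60,0,0,-1,0,0,0,60,0,0,-0.4,0,0,0,60,0,0,0,0,0,0,60],
)

```text
t: 6.08
ee_pos: [0.3976, 0.2956, 0.054]
ee_rot: [-0.002, -0.291, 0.957, -0.001]
wrist_force: [0.5, -1.2, -1.2]
opening: 0.0516
grasp_force: 0.0
```

```bash
python3 -c "
from h import *;st()
p=snapshot('wrist');cv2.imwrite('pics/w3.png',p['color'][:,:,::-1])
p=snapshot('scene');cv2.imwrite('pics/s3.png',cv2.resize(p['color'][60:180,280:440,::-1],(640,480)))
W,ok=cloud(p);m=ok&(np.hypot(W[...,0]-.399,W[...,1]-.297)<.065)&(W[...,2]>.0725)&(p['color'].max(2)<70)
P=W[m]
for lo in np.arange(.07,.15,.01):
        q=P[(P[:,2]>=lo)&(P[:,2]<lo+.01)]
        if len(q)>3: print(round(lo,2),len(q),np.round(q.min(0)*1000),np.round(q.max(0)*1000))
"
```

```text
t 6.08 pos mm [397.6 295.6  54. ] yaw -146.1 zax [-0.003 -0.002 -1.   ] q [ 37.   7. -22.  61.  -0.   3.] F [ 0.5 -1.2 -1.2] open 51.6 g 0.0
0.07 18 [342. 236.  73.] [390. 314.  79.]
0.08 24 [377. 273.  80.] [390. 283.  89.]
0.09 50 [367. 260.  90.] [423. 325. 100.]
0.1 37 [403. 259. 100.] [424. 275. 110.]
0.11 18 [389. 259. 110.] [424. 321. 119.]
0.13 55 [418. 240. 131.] [437. 271. 140.]
0.14 32 [399. 240. 140.] [440. 278. 150.]
```

View pics/s3.png

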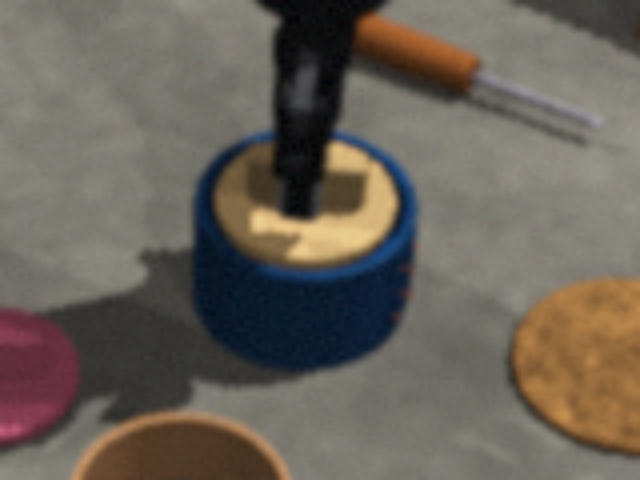

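The fingers now straddle the bar at the right height. Closing after 3 mm more.

Emit:
carry_out(
  moves=[0,0,-0.3,0,0,0,50,0,0,0,0,0,0,30,0,0,0,0,0,0,10,0,0,0,0,0,0,0,0,0,0,0,0,0,0,0,0,0,0,0,0,0],
  newtons=40,
)

```text
t: 6.68
ee_pos: [0.3989, 0.2966, 0.0533]
ee_rot: [0.0, -0.291, 0.957, 0.0]
wrist_force: [-0.3, 0.1, 1.2]
opening: 0.0151
grasp_force: 40.1
```

```bash
python3 -c "from h import *;st()"
```

```text
t 6.68 pos mm [398.9 296.6  53.3] yaw -146.1 zax [ 0.001  0.    -1.   ] q [ 37.   7. -22.  61.  -0.   3.] F [-0.3  0.1  1.2] open 15.1 g 40.1
```

Emit:
carry_out(
  moves=[0,0,0.5,0,0,0,0,0,0,1.5,0,0,0,0,0,0,2,0,0,0,0,0,0,2,0,0,0,0,0,0,2,0,0,0,0,3,1.5,0,0,0,0,0,3,1.5,0,0,0,0,0,3,1.5,0,0,0,0,0,3,1.5,0,0,0,0,0,3,1.5,0,0,0,0,0],
)

```text
t: 7.52
ee_pos: [0.5499, 0.3719, 0.1331]
ee_rot: [-0.0, -0.291, 0.957, -0.0]
wrist_force: [-0.7, 0.8, -1.3]
opening: 0.0148
grasp_force: 39.8
```

Emit:
carry_out(
  moves=[1.9,0.5,0,0,0,0,0,0,0,-2,0,0,0,0,0,0,-2,0,0,0,0,0,0,-2,0,0,0,0,0,0,0,0,0,0,0],
)

```text
t: 7.93
ee_pos: [0.5656, 0.3749, 0.0681]
ee_rot: [-0.004, -0.291, 0.957, -0.001]
wrist_force: [-0.2, -0.6, -1.5]
opening: 0.0152
grasp_force: 39.7
```

```bash
cat >> h.py <<'E'
def disc(W,ok,c,zlo,zhi,R=.048):
    "lid disc in the air or laid down: circle of its top face"
    m=ok&(np.hypot(W[...,0]-c[0],W[...,1]-c[1])<.065)&(W[...,2]>zlo)&(W[...,2]<zhi)
    q=(W[m][:,:2]*1000).astype(np.float32); (x,y),r=cv2.minEnclosingCircle(q)
    return np.round([x,y,r,np.median(W[m][:,2])*1000,len(q)],1)
E
python3 -c "
from h import *;st();c=(.568,.377)
for n in ['scene','top']:
    p=snapshot(n);W,ok=cloud(p)
    m=ok&(np.hypot(W[...,0]-c[0],W[...,1]-c[1])<.06)&(W[...,2]>.01)&(W[...,2]<.1)&(p['color'].min(2)>60)
    h=np.histogram(W[m][:,2]*1000,range(10,100,4));print(n,[(int(b),int(a)) for a,b in zip(*h) if a>5])
    cv2.imwrite(f'pics/m_{n}.png',cv2.resize(p['color'][60:200,360:520,::-1] if n=='scene' else p['color'][180:300,80:240,::-1],(640,480)))
"
```

```text
t 7.93 pos mm [565.6 374.9  68.1] yaw -146.1 zax [-0.006 -0.004 -1.   ] q [34. 26.  5. 70. -0. -0.] F [-0.2 -0.6 -1.5] open 15.2 g 39.7
scene [(10, 6), (78, 14), (82, 211), (86, 406)]
top [(10, 28), (78, 12), (82, 122), (86, 431), (90, 179), (94, 13)]
```

View pics/m_scene.png

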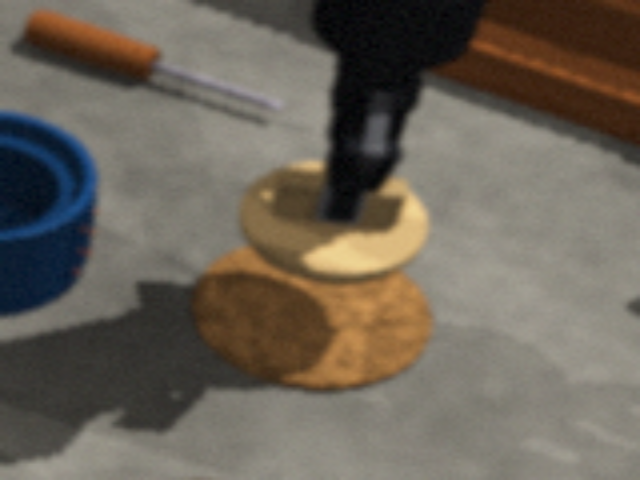

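The lid hangs level over the mat, and its underside is at telemetry z + 5 mm, so the offset is constant. Lowering it now.

Emit:
carry_out(
  moves=[0.2,0.2,-2,0,0,0,0,0,0,-2,0,0,0,0,0,0,-1.2,0,0,0,0,0,0,-0.8,0,0,0,0,0,0,-0.5,0,0,0,0,0,0,0,0,0,0,0,0,0,0,0,0,0,0],
)

```text
t: 8.62
ee_pos: [0.57, 0.3786, 0.0089]
ee_rot: [0.0, -0.291, 0.957, 0.0]
wrist_force: [-0.0, 0.1, -1.2]
opening: 0.0151
grasp_force: 39.7
```

```bash
python3 -c "
from h import *;st();c=(.568,.377)
for n in ['scene','top']:
    p=snapshot(n);W,ok=cloud(p)
    m=ok&(np.hypot(W[...,0]-c[0],W[...,1]-c[1])<.06)&(W[...,2]>.009)&(W[...,2]<.1)&(p['color'].min(2)>60)
    h=np.histogram(W[m][:,2]*1000,range(9,60,2));print(n,[(int(b),int(a)) for a,b in zip(*h) if a>5])
"
```

```text
t 8.62 pos mm [570.  378.6   8.9] yaw -146.1 zax [ 0.001  0.    -1.   ] q [34. 28.  0. 63. -0. -0.] F [-0.   0.1 -1.2] open 15.1 g 39.7
scene [(21, 6), (23, 47), (25, 222), (27, 268), (29, 74), (53, 15), (55, 22)]
top [(9, 40), (11, 8), (19, 12), (21, 29), (23, 108), (25, 190), (27, 190), (29, 105), (31, 27), (35, 8), (41, 6), (43, 8), (49, 12), (51, 20), (53, 20), (55, 30), (57, 20)]
```

Lid top is at 27 mm and should be 20, so there are 7 mm to go.

Emit:
carry_out(
  moves=[0,0,-0.4,0,0,0,0,0,0,-0.2,0,0,0,0,0,0,0,0,0,0,0],
)

```text
t: 8.97
ee_pos: [0.5695, 0.3783, 0.0016]
ee_rot: [-0.0, -0.291, 0.957, -0.0]
wrist_force: [-0.5, 0.7, -0.3]
opening: 0.0151
grasp_force: 39.7
```

Emit:
carry_out(
  moves=[0,0,-0.1,0,0,0,0,0,0,0,0,0,0,0],
)

```text
t: 9.13
ee_pos: [0.5696, 0.3784, 0.0014]
ee_rot: [0.0, -0.291, 0.957, 0.0]
wrist_force: [-1.7, -0.8, 2.6]
opening: 0.0152
grasp_force: 40.1
```

Emit:
carry_out(
  moves=[0,0,0,0,0,0,30,0,0,0,0,0,0,60,0,0,0,0,0,0,60,0,0,1,0,0,0,60,0,0,3,0,0,0,60,0,0,4,0,0,0,60,0,0,4,0,0,0,60,1,-2.5,0,0,0,-5,60,1,-2.5,0,0,0,-5,60,1,-2.5,0,0,0,-5,60],
)

```text
t: 9.97
ee_pos: [0.6004, 0.3034, 0.1232]
ee_rot: [0.001, -0.163, 0.987, 0.0]
wrist_force: [0.4, 0.4, -0.8]
opening: 0.0509
grasp_force: 0.0
```

Emit:
carry_out(
  moves=[1,-2.5,0,0,0,-5,60,1,-2.5,0,0,0,-5,60,1,-2.5,0,0,0,-5,60,1,-2.5,0,0,0,-5,60,1,-2.5,0,0,0,0,60,1,-2.4,0,0,0,0,60,1,-2,0,0,0,0,60,0.5,0,0,0,0,0,60,0,0,0,0,0,0,60,0,0,0,0,0,0,60],
)

```text
t: 10.8
ee_pos: [0.6747, 0.1348, 0.1213]
ee_rot: [0.0, 0.01, 1.0, 0.0]
wrist_force: [0.5, -0.4, -0.5]
opening: 0.0512
grasp_force: 0.0
```

```bash
python3 -c "
from h import *;st()
for n in ['top','scene']:
    p=snapshot(n);W,ok=cloud(p)
    print(n,'ash lid bar on mat',bar(W,ok,(.568,.377),.04,.06),'disc',disc(W,ok,(.568,.377),.015,.026)); print('blue box',rim(W,ok,BOX['blue']),'walnut',rim(W,ok,BOX['walnut']))
p=snapshot('wrist');W,ok=cloud(p);print('wrist blue lid',bar(W,ok,BOX['walnut'],.09,.11),rim(W,ok,BOX['walnut']))
"
```

```text
t 10.8 pos mm [674.7 134.8 121.3] yaw 178.9 zax [ 0.  0. -1.] q [11. 26. 12. 76.  0. 12.] F [ 0.5 -0.4 -0.5] open 51.2 g 0.0
top ash lid bar on mat [570.  378.2  46.9  65.7  17.   34.7 209. ] disc [ 570.5  377.1   49.    19.4 1093. ]
blue box (array([399.6, 296.9,  59.2]), 43) walnut (array([674.3, 133.9,  56. ]), 13)
scene ash lid bar on mat None disc [604.4 388.5  27.9  19.8  77. ]
blue box (array([397.8, 295.3,  60.2]), 48) walnut (array([673.9, 135.3,  60. ]), 46)
wrist blue lid [ 6.724e+02  1.378e+02  9.930e+01  6.370e+01  1.590e+01 -1.700e+00
  3.330e+03] (array([673.4, 138.7,  59.7]), 48)
```

The ash lid lies flat on the mat (top face at 19–20 mm), and TCP x and y agree with the top camera. Descending onto the blue lid.

Emit:
carry_out(
  moves=[0,0,-2,0,0,0,60,0,0,-2,0,0,0,60,0,0,-1.5,0,0,0,60,0,0,-1,0,0,0,60,0,0,-0.3,0,0,0,50,0,0,0,0,0,0,30,0,0,0,0,0,0,10,0,0,0,0,0,0,0,0,0,0,0,0,0,0,0,0,0,0,0,0,0],
)

```text
t: 11.78
ee_pos: [0.6753, 0.1346, 0.0542]
ee_rot: [0.001, 0.01, 1.0, 0.0]
wrist_force: [0.0, 2.1, 3.1]
opening: 0.015
grasp_force: 42.1
```

```bash
python3 -c "from h import *;st()"
```

```text
t 11.78 pos mm [675.3 134.6  54.2] yaw 178.9 zax [ 0.002  0.001 -1.   ] q [11. 27.  5. 68.  0. 12.] F [0.  2.1 3.1] open 15.0 g 42.1
```

Emit:
carry_out(
  moves=[0,0,0.5,0,0,0,0,0,0,1.5,0,0,0,0,0,0,2.5,0,0,0,0,0,0,3,0,0,0,0,-1.5,1,0,0,0,0,0,-3,1.8,0,0,0,0,0,-3,1.8,0,0,0,0,0,-3,1.8,0,0,0,0,0,-3,1.8,0,0,0,0,0,-3,1.8,0,0,0,0,0],
)

```text
t: 12.62
ee_pos: [0.5082, 0.2348, 0.1284]
ee_rot: [0.0, 0.01, 1.0, 0.0]
wrist_force: [1.2, 1.2, -0.2]
opening: 0.0152
grasp_force: 41.6
```

Emit:
carry_out(
  moves=[-3,1.8,0,0,0,0,0,-3,1.8,0,0,0,0,0,-3,1.8,0,0,0,0,0,-2,0.8,0,0,0,0,0,0,0,-1.5,0,0,0,0,0,0,-1.5,0,0,0,0,0,0,0,0,0,0,0,0,0,0,0,0,0,0],
)

```text
t: 13.28
ee_pos: [0.3991, 0.296, 0.098]
ee_rot: [-0.001, 0.01, 1.0, -0.0]
wrist_force: [0.4, -0.4, -0.7]
opening: 0.015
grasp_force: 41.6
```

```bash
python3 -c "
from h import *;st();p=snapshot('wrist');cv2.imwrite('pics/w4.png',p['color'][:,:,::-1])
p=snapshot('scene');W,ok=cloud(p);hsv=cv2.cvtColor(p['color'],cv2.COLOR_RGB2HSV)
m=ok&(np.hypot(W[...,0]-.4,W[...,1]-.296)<.06)&(W[...,2]>.09)&(W[...,2]<.13)&(abs(hsv[...,0].astype(int)-110)<12)&(hsv[...,1]>100)
q=W[m];print(len(q),np.median(q,0));print(np.linalg.lstsq(np.c_[q[:,:2],np.ones(len(q))],q[:,2],rcond=None)[0], disc(W,m,(.4,.296),.09,.13))
"
```

```text
t 13.28 pos mm [399.1 296.   98. ] yaw 178.9 zax [-0.001 -0.001 -1.   ] q [ 37.   6. -18.  67.  -0.  38.] F [ 0.4 -0.4 -0.7] open 15.0 g 41.6
891 [0.41089974 0.27992173 0.11636297]
[-0.02896931  0.04430943  0.11562143] [398.4 293.8  48.6 116.4 891. ]
```

The held lid is level and centred over the blue box to about 1 mm. Lowering.

Emit:
carry_out(
  moves=[0.05,0.08,-1.5,0,0,0,0,0,0,-1.2,0,0,0,0,0,0,-0.6,0,0,0,0,0,0,-0.5,0,0,0,0,0,0,-0.3,0,0,0,0,0,0,-0.2,0,0,0,0,0,0,0,0,0,0,0,0,0,0,0,0,0,0],
)

```text
t: 14.05
ee_pos: [0.4004, 0.2974, 0.0554]
ee_rot: [0.0, 0.01, 1.0, 0.0]
wrist_force: [-0.0, -0.2, -0.6]
opening: 0.0151
grasp_force: 41.7
```

```bash
python3 -c "from h import *;st()"
```

```text
t 14.05 pos mm [400.4 297.4  55.4] yaw 178.9 zax [ 0.  0. -1.] q [ 37.   7. -22.  61.   0.  38.] F [-0.  -0.2 -0.6] open 15.1 g 41.7
```

Emit:
carry_out(
  moves=[0,0,-0.1,0,0,0,0,0,0,-0.1,0,0,0,0,0,0,0,0,0,0,0],
)

```text
t: 14.3
ee_pos: [0.4005, 0.2975, 0.0541]
ee_rot: [0.001, 0.01, 1.0, 0.0]
wrist_force: [-1.5, -1.2, 5.6]
opening: 0.015
grasp_force: 42.4
```

Emit:
carry_out(
  moves=[0,0,0,0,0,0,30,0,0,0,0,0,0,60,0,0,0,0,0,0,60,0,0,1,0,0,0,60,0,0,3,0,0,0,60,0,0,3.6,0,0,0,60,2,-3.2,0,0,0,4.75,60,2,-3.2,0,0,0,4.75,60,2,-3.2,0,0,0,4.75,60,2,-3.2,0,0,0,4.75,60],
)

```text
t: 15.13
ee_pos: [0.481, 0.1682, 0.1302]
ee_rot: [0.001, -0.158, 0.987, 0.0]
wrist_force: [1.3, -0.0, -0.6]
opening: 0.0509
grasp_force: 0.0
```

Emit:
carry_out(
  moves=[2,-3.2,0,0,0,4.75,60,2,-3.2,0,0,0,4.75,60,2,-3.2,0,0,0,4.75,60,2,-3.2,0,0,0,4.75,60,2,-3.2,0,0,0,4.75,60,2,-3.2,0,0,0,4.75,60,2,-3.2,0,0,0,4.75,60,2,-3.2,0,0,0,4.75,60,2.65,-2.76,0,0,0,4.75,60,0,0,0,0,0,0,60],
)

```text
t: 15.97
ee_pos: [0.6697, -0.1196, 0.1274]
ee_rot: [-0.0, -0.504, 0.864, -0.001]
wrist_force: [-1.1, 0.4, -1.1]
opening: 0.051
grasp_force: 0.0
```

```bash
python3 -c "
from h import *;st()
for n in ['top','scene']:
    p=snapshot(n);W,ok=cloud(p)
    print(n,'blue box',rim(W,ok,BOX['blue']),bar(W,ok,BOX['blue'],.09,.11),'walnut',rim(W,ok,BOX['walnut']),'jar',np.round(tip_of('jar_center',p)[:1],3) if 0 else '')
    m=ok&(np.hypot(W[...,0]-.399,W[...,1]-.296)<.046)&(W[...,2]<.08); q=W[m]; print('lid plane', np.round(np.linalg.lstsq(np.c_[q[:,:2]-[.399,.296],np.ones(len(q))],q[:,2],rcond=None)[0],4))
p=snapshot('wrist');W,ok=cloud(p);print('wrist walnut lid',bar(W,ok,BOX['red'],.09,.11),rim(W,ok,BOX['red']))
"
```

```text
t 15.97 pos mm [ 669.7 -119.6  127.4] yaw -119.5 zax [ 0.    -0.002 -1.   ] q [-10.  25.  11.  76.  -0. -71.] F [-1.1  0.4 -1.1] open 51.0 g 0.0
top blue box (array([399.7, 296.1,  59.2]), 48) [401.2 296.1  98.8  62.7  17.8  -2.1 260. ] walnut (array([675.9, 136.4,  59.1]), 48) jar 
lid plane [0.0136 0.0188 0.0708]
scene blue box (array([397.8, 294.8,  60. ]), 22) [399.1 296.9  99.4  63.8  18.4  -3.3 187. ] walnut (array([674. , 135.3,  60. ]), 48) jar 
lid plane [-0.0232  0.0232  0.0716]
wrist walnut lid [ 664.3 -113.2   99.3   63.7   15.9   60.1 3132. ] (array([ 665.4, -112.2,   59.7]), 48)
```

The blue lid is seated level, with its bar top at 99 mm. Now for the walnut lid: correct by (-3, +5) mm and descend.

Emit:
carry_out(
  moves=[-0.25,0.5,-2,0,0,0,60,0,0,-2,0,0,0,60,0,0,-1.8,0,0,0,60,0,0,-1.1,0,0,0,60,0,0,-0.5,0,0,0,50,0,0,0,0,0,0,30,0,0,0,0,0,0,10,0,0,0,0,0,0,0,0,0,0,0,0,0,0,0,0,0,0,0,0,0],
)

```text
t: 16.95
ee_pos: [0.6651, -0.1095, 0.0563]
ee_rot: [0.001, -0.505, 0.863, -0.001]
wrist_force: [0.8, -0.4, 2.7]
opening: 0.0153
grasp_force: 43.4
```

```bash
python3 -c "from h import *;st()"
```

```text
t 16.95 pos mm [ 665.1 -109.5   56.3] yaw -119.4 zax [ 0.002 -0.    -1.   ] q [ -9.  25.   3.  67.   0. -70.] F [ 0.8 -0.4  2.7] open 15.3 g 43.4
```

Emit:
carry_out(
  moves=[0,0,0.5,0,0,0,0,0,0,1.5,0,0,0,0,0,0,2.5,0,0,0,0,0,0,3,0,0,0,0,0,2,0,0,0,0,0,0.2,3.5,0,0,0,0,0,0.2,3.5,0,0,0,0,0,0.2,3.5,0,0,0,0,0,0.2,3.5,0,0,0,0,0,0.2,3.5,0,0,0,0,0],
)

```text
t: 17.78
ee_pos: [0.6738, 0.087, 0.1304]
ee_rot: [-0.0, -0.505, 0.863, 0.0]
wrist_force: [0.6, 0.5, -1.7]
opening: 0.015
grasp_force: 43.0
```

Emit:
carry_out(
  moves=[0.2,3.5,0,0,0,0,0,0,1.8,-1,0,0,0,0,0,0,-1.5,0,0,0,0,0,0,0,0,0,0,0,0,0,0,0,0,0,0],
)

```text
t: 18.2
ee_pos: [0.6752, 0.1385, 0.1043]
ee_rot: [-0.001, -0.505, 0.863, 0.0]
wrist_force: [0.1, -0.3, 0.3]
opening: 0.0149
grasp_force: 43.0
```

```bash
cat >> h.py <<'E'
def held(c,box):
    "held lid (disc at 45 mm above its place) against the box, with both fixed cameras"
    st()
    for n in ['top','scene']:
        p=snapshot(n);W,ok=cloud(p)
        m=ok&(np.hypot(W[...,0]-c[0],W[...,1]-c[1])<.055)&(W[...,2]>.085)&(W[...,2]<.2)
        h,e=np.histogram(W[m][:,2],np.arange(.085,.2,.005)); print(n,[(round(float(b),3),int(a)) for a,b in zip(h,e) if a>30])
        cv2.imwrite(f'pics/held_{box}_{n}.png',p['color'][:,:,::-1])
E
python3 -c "
from h import *
held((.676,.137),'walnut')
for n in ['top','scene']:
    p=snapshot(n);W,ok=cloud(p);print('red box',rim(W,ok,BOX['red']))
    for lo in (.098,.103,.108,.113): print(lo,disc(W,ok,(.676,.137),lo,lo+.014))
"
```

```text
t 18.2 pos mm [675.2 138.5 104.3] yaw -119.3 zax [-0.003 -0.001 -1.   ] q [ 12.  26.  10.  74.  -0. -49.] F [ 0.1 -0.3  0.3] open 14.9 g 43.0
top [(0.115, 188), (0.12, 127)]
scene [(0.11, 38), (0.115, 497), (0.12, 817), (0.125, 44), (0.13, 39), (0.135, 50), (0.14, 62), (0.145, 161), (0.15, 52), (0.155, 31), (0.175, 52), (0.18, 100), (0.185, 45), (0.19, 52)]
red box (array([ 667. , -113.4,   59.7]), 48)
0.098 [ 0.  0.  0. nan  0.]
0.103 [681.8 100.9  28.2 116.   15. ]
0.108 [680.  106.8  38.8 120.  220. ]
0.113 [680.  106.8  38.8 120.8 327. ]
red box (array([ 664.5, -114.5,   59.6]), 48)
0.098 [687.6  94.7  18.7 110.1   6. ]
0.103 [674.4 130.1  47.2 115.1  60. ]
0.108 [ 673.6  132.5   48.7  120.7 1014. ]
0.113 [ 673.6  132.5   48.7  121.2 1361. ]
  return _methods._mean(a, axis=axis, dtype=dtype,
  ret = ret.dtype.type(ret / rcount)
```

Compared with its scene position, the lid needs about (+1.5, +2) mm. Applying that and lowering.

Emit:
carry_out(
  moves=[0.15,0.15,-1.5,0,0,0,0,0,0,-1.5,0,0,0,0,0,0,0,0,0,0,0,0,0,0,0,0,0,0],
)

```text
t: 18.73
ee_pos: [0.6773, 0.1393, 0.0749]
ee_rot: [-0.001, -0.504, 0.863, 0.0]
wrist_force: [0.2, 0.0, -0.2]
opening: 0.0146
grasp_force: 43.0
```

```bash
python3 -c "
from h import *
st()
p=snapshot('scene');W,ok=cloud(p);print(disc(W,ok,(.676,.137),.076,.105),rim(W,ok,BOX['walnut']))
cv2.imwrite('pics/s5.png',cv2.resize(p['color'][170:290,330:490,::-1],(640,480)))
"
```

```text
t 18.73 pos mm [677.3 139.3  74.9] yaw -119.4 zax [-0.001 -0.    -1.   ] q [ 12.  27.   8.  71.  -0. -49.] F [ 0.2  0.  -0.2] open 14.6 g 43.0
[ 674.2  133.6   48.7   90.1 1360. ] (array([674.2, 135.1,  59.8]), 37)
```

View pics/s5.png

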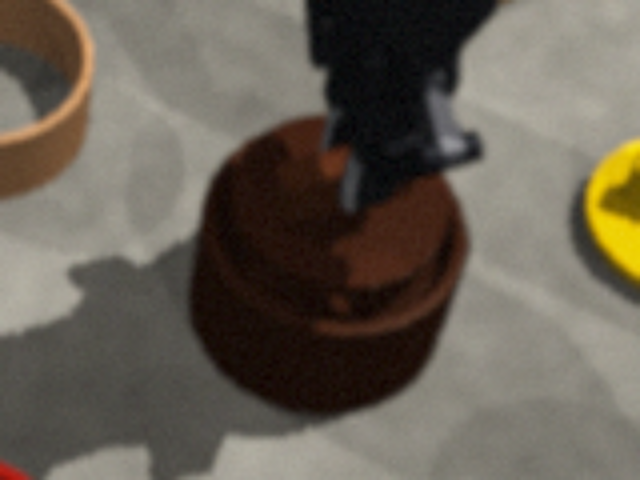

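The lid is level just above the walnut box, and about 1 mm off in y. Shifting it and lowering.

Emit:
carry_out(
  moves=[0,0.1,-0.6,0,0,0,0,0,0,-0.5,0,0,0,0,0,0,-0.4,0,0,0,0,0,0,-0.2,0,0,0,0,0,0,0,0,0,0,0],
)

```text
t: 19.2
ee_pos: [0.6772, 0.1411, 0.0572]
ee_rot: [-0.001, -0.505, 0.863, 0.0]
wrist_force: [-0.1, -0.2, -0.8]
opening: 0.0151
grasp_force: 43.0
```

Emit:
carry_out(
  moves=[0,0,-0.1,0,0,0,0,0,0,0,0,0,0,0],
)

```text
t: 19.37
ee_pos: [0.6777, 0.1412, 0.057]
ee_rot: [0.0, -0.505, 0.863, -0.0]
wrist_force: [0.2, 0.6, -1.4]
opening: 0.0152
grasp_force: 43.0
```

Emit:
carry_out(
  moves=[0,0,-0.1,0,0,0,0,0,0,-0.05,0,0,0,0,0,0,0,0,0,0,0],
)

```text
t: 19.62
ee_pos: [0.6779, 0.1412, 0.0563]
ee_rot: [0.0, -0.505, 0.863, -0.0]
wrist_force: [-1.4, -1.0, 3.8]
opening: 0.0153
grasp_force: 43.5
```

Emit:
carry_out(
  moves=[0,0,0,0,0,0,30,0,0,0,0,0,0,60,0,0,0,0,0,0,60,0,0,1,0,0,0,60,0,0,3,0,0,0,60,0,0,3.5,0,0,0,60,0,-2,0,0,0,0,60,-0.8,-3.9,0,0,0,0,60,-0.8,-3.9,0,0,0,0,60,-0.8,-3.9,0,0,0,0,60],
)

```text
t: 20.45
ee_pos: [0.6535, 0.0032, 0.1315]
ee_rot: [0.0, -0.505, 0.863, -0.0]
wrist_force: [0.1, 0.9, 0.1]
opening: 0.0513
grasp_force: 0.0
```

Emit:
carry_out(
  moves=[-0.8,-3.9,0,0,0,0.8,60,-0.8,-3.9,0,0,0,0.8,60,-0.8,-3.9,0,0,0,0.8,60,-0.8,-3.9,0,0,0,0.8,60,-0.8,-3.9,0,0,0,0,60,-0.8,-3.9,0,0,0,0,60,-0.8,-3.9,0,0,0,0,60,-0.8,-3.9,0,0,0,0,60,-0.8,-3.9,0,0,0,0,60,-0.8,-3,0,0,0,0,60],
)

```text
t: 21.28
ee_pos: [0.5729, -0.3799, 0.1312]
ee_rot: [-0.0, -0.528, 0.849, -0.001]
wrist_force: [1.2, -0.3, 0.0]
opening: 0.0515
grasp_force: 0.0
```

Emit:
carry_out(
  moves=[0,0,0,0,0,0,60,0,0,0,0,0,0,60,0,0,0,0,0,0,60],
)

```text
t: 21.53
ee_pos: [0.5737, -0.3767, 0.1308]
ee_rot: [0.0, -0.528, 0.849, 0.0]
wrist_force: [0.6, 0.9, 0.1]
opening: 0.0511
grasp_force: 0.0
```

```bash
python3 -c "
from h import *;st()
for n in ['top','scene']:
    p=snapshot(n);W,ok=cloud(p); print(n,bar(W,ok,BOX['walnut'],.09,.11),rim(W,ok,BOX['walnut']))
"
```

```text
t 21.53 pos mm [ 573.7 -376.7  130.8] yaw -116.2 zax [ 0.  0. -1.] q [-33.  25.  13.  77.   0. -97.] F [0.6 0.9 0.1] open 51.1 g 0.0
top [676.8 136.4  98.5  63.4  17.3  59.6 229. ] (array([675.9, 136.3,  59.1]), 48)
scene [674.6 136.2  98.5  65.3  17.6  60.1 350. ] (array([674. , 135.1,  59.9]), 48)
```

The walnut lid is seated (98.5 mm). Now the red lid: correct by (-7, -2) mm and descend.

Emit:
carry_out(
  moves=[-0.7,-0.2,-1,0,0,0,60,0,0,-2,0,0,0,60,0,0,-2,0,0,0,60,0,0,-1.6,0,0,0,60,0,0,-0.7,0,0,0,60,0,0,-0.3,0,0,0,50,0,0,0,0,0,0,30,0,0,0,0,0,0,10,0,0,0,0,0,0,0,0,0,0,0,0,0,0],
)

```text
t: 22.47
ee_pos: [0.5675, -0.3791, 0.0559]
ee_rot: [0.001, -0.529, 0.849, -0.001]
wrist_force: [-0.6, 0.6, 3.1]
opening: 0.0152
grasp_force: 41.6
```

Emit:
carry_out(
  moves=[0,0,0,0,0,0,0],
)

```text
t: 22.55
ee_pos: [0.5674, -0.3792, 0.0559]
ee_rot: [0.001, -0.529, 0.849, -0.001]
wrist_force: [1.1, 0.4, 4.4]
opening: 0.0153
grasp_force: 41.8
```

```bash
python3 -c "
from h import *;st()
for n in ['top','scene']:
    p=snapshot(n);W,ok=cloud(p); print(n,rim(W,ok,BOX['red']),rim(W,ok,BOX['ash']))
"
```

```text
t 22.55 pos mm [ 567.4 -379.2   55.9] yaw -116.2 zax [ 0.002 -0.001 -1.   ] q [-34.  26.   4.  68.   0. -98.] F [1.1 0.4 4.4] open 15.3 g 41.8
top (array([ 666.8, -113.3,   59.7]), 48) (array([ 567.7, -378.2,   58.5]), 34)
scene (array([ 664.5, -114.7,   59.4]), 48) (array([ 565.9, -380.6,   59.4]), 42)
```

Emit:
carry_out(
  moves=[0,0,0.5,0,0,0,0,0,0,1.5,0,0,0,0,0,0,2.5,0,0,0,0,0,0,3,0,0,0,0,0.9,2.1,0,0,0,0,0,1.3,3.5,0,0,0,0,0,1.3,3.5,0,0,0,0,0,1.3,3.5,0,0,0,0,0,1.3,3.5,0,0,0,0,0,1.3,3.5,0,0,0,0,0],
)

```text
t: 23.48
ee_pos: [0.6407, -0.1815, 0.1294]
ee_rot: [-0.0, -0.528, 0.849, 0.0]
wrist_force: [1.1, -0.5, -1.8]
opening: 0.0149
grasp_force: 41.2
```

Emit:
carry_out(
  moves=[1.3,3.5,0,0,0,0,0,1.3,3.5,0,0,0,0,0,0,0,-2,0,0,0,0,0,0,-2,0,0,0,0,0,0,-1,0,0,0,0,0,0,0,0,0,0,0,0,0,0,0,0,0,0,0,0,0,0,0,0,0],
)

```text
t: 24.15
ee_pos: [0.6669, -0.1136, 0.0805]
ee_rot: [0.0, -0.528, 0.849, -0.0]
wrist_force: [0.1, -0.6, 0.7]
opening: 0.0153
grasp_force: 41.2
```

```bash
python3 -c "
from h import *;st()
p=snapshot('scene');W,ok=cloud(p);print(disc(W,ok,(.667,-.114),.076,.105),rim(W,ok,BOX['red']))
for n in ['top']:
    p=snapshot(n);W,ok=cloud(p); print(n,rim(W,ok,BOX['ash']))
"
```

```text
t 24.15 pos mm [ 666.9 -113.6   80.5] yaw -116.2 zax [ 0.001 -0.    -1.   ] q [-10.  25.   5.  70.  -0. -73.] F [ 0.1 -0.6  0.7] open 15.3 g 41.2
[ 664.6 -115.7   48.6   95.9 1571. ] (array([ 664.6, -114.9,   59.4]), 38)
top (array([ 567.2, -380.2,   60. ]), 48)
```

Centred to about 1 mm. Lowering to contact.

Emit:
carry_out(
  moves=[0,0,-1.2,0,0,0,0,0,0,-0.6,0,0,0,0,0,0,-0.4,0,0,0,0,0,0,-0.2,0,0,0,0,0,0,0,0,0,0,0,0,0,0,0,0,0,0],
)

```text
t: 24.75
ee_pos: [0.6662, -0.113, 0.0559]
ee_rot: [-0.0, -0.529, 0.849, -0.0]
wrist_force: [-3.0, 0.3, 4.4]
opening: 0.0151
grasp_force: 41.9
```

Emit:
carry_out(
  moves=[0,0,-0.1,0,0,0,0,0,0,0,0,0,0,0],
)

```text
t: 24.92
ee_pos: [0.6662, -0.113, 0.0559]
ee_rot: [0.0, -0.529, 0.849, -0.0]
wrist_force: [-5.8, 0.1, 9.8]
opening: 0.0151
grasp_force: 42.5
```

Emit:
carry_out(
  moves=[0,0,0,0,0,0,30,0,0,0,0,0,0,60,0,0,0,0,0,0,60,0,0,1,0,0,0,60,0,0,3,0,0,0,60,0,0,3.6,0,0,0,60,-0.7,2,0,0,0,-3,60,-0.7,3.8,0,0,0,-3,60,-0.7,3.8,0,0,0,-3,60,-0.7,3.8,0,0,0,-3,60],
)

```text
t: 25.75
ee_pos: [0.6386, 0.022, 0.1313]
ee_rot: [0.0, -0.435, 0.9, -0.0]
wrist_force: [1.1, 1.1, -0.3]
opening: 0.0511
grasp_force: 0.0
```

Emit:
carry_out(
  moves=[-0.7,3.8,0,0,0,-3,60,-0.7,3.8,0,0,0,-3,60,-0.7,3.8,0,0,0,-3,60,-0.7,3.8,0,0,0,-3,60,-0.7,3.8,0,0,0,-3,60,-0.7,3.8,0,0,0,-2.8,60,-0.7,3.8,0,0,0,0,60,-0.7,3.8,0,0,0,0,60,-0.7,3.8,0,0,0,0,60,-0.5,1.5,0,0,0,0,60],
)

```text
t: 26.58
ee_pos: [0.5695, 0.3828, 0.1305]
ee_rot: [0.0, -0.294, 0.956, 0.001]
wrist_force: [-0.5, -0.3, -1.1]
opening: 0.0509
grasp_force: 0.0
```

Emit:
carry_out(
  moves=[0,0,0,0,0,0,60,0,0,0,0,0,0,60,0,0,0,0,0,0,60],
)

```text
t: 26.83
ee_pos: [0.5709, 0.3772, 0.1307]
ee_rot: [-0.0, -0.292, 0.956, -0.0]
wrist_force: [-0.3, -0.5, 0.5]
opening: 0.051
grasp_force: 0.0
```

```bash
python3 -c "
from h import *;st()
for n in ['top','scene']:
    p=snapshot(n);W,ok=cloud(p); print(n,'red',bar(W,ok,BOX['red'],.09,.11),rim(W,ok,BOX['red']),'ash',rim(W,ok,BOX['ash']),'ash bar',bar(W,ok,(.57,.378),.04,.06))
"
```

```text
t 26.83 pos mm [570.9 377.2 130.7] yaw -146.0 zax [ 0.    -0.001 -1.   ] q [33. 25. 12. 77. -0. -1.] F [-0.3 -0.5  0.5] open 51.0 g 0.0
top red [ 666.6 -113.7   98.8   63.5   17.9   62.8  238. ] (array([ 666.7, -113.2,   59.6]), 48) ash (array([ 567.3, -380.5,   60.1]), 48) ash bar [569.3 377.8  46.4  65.4  17.   34.7 213. ]
scene red [ 664.6 -115.7   98.6   63.7   18.    63.2  441. ] (array([ 664.5, -114.6,   59.4]), 48) ash (array([ 565.3, -380.6,   59.8]), 48) ash bar [567.7 376.5  46.8  61.7  19.5  34.2 225. ]
```

The red lid is seated. Picking the ash lid off the mat.

Emit:
carry_out(
  moves=[-0.1,0.1,-3,0,0,0,60,0,0,-3,0,0,0,60,0,0,-3,0,0,0,60,0,0,-2,0,0,0,60,0,0,-1.2,0,0,0,60,0,0,-0.5,0,0,0,50,0,0,0,0,0,0,30,0,0,0,0,0,0,10,0,0,0,0,0,0,0,0,0,0,0,0,0,0],
)

```text
t: 27.77
ee_pos: [0.5706, 0.3797, 0.0053]
ee_rot: [0.001, -0.293, 0.956, 0.0]
wrist_force: [0.1, -0.2, 5.7]
opening: 0.015
grasp_force: 42.5
```

Emit:
carry_out(
  moves=[0,0,0,0,0,0,0],
)

```text
t: 27.85
ee_pos: [0.5707, 0.3797, 0.0053]
ee_rot: [0.001, -0.293, 0.956, 0.0]
wrist_force: [1.4, -0.8, 4.2]
opening: 0.0146
grasp_force: 42.2
```

Emit:
carry_out(
  moves=[0,0,0.5,0,0,0,0,0,0,1.5,0,0,0,0,0,0,3,0,0,0,0,0,0,4,0,0,0,0,0,0,4,0,0,0,0,0,-2.4,0.5,0,0,0,0,0,-3.5,0,0,0,0,0,0,-3.5,0,0,0,0,0,0,-3.5,0,0,0,0,0,0,-3.5,0,0,0,0,0],
)

```text
t: 28.68
ee_pos: [0.5693, 0.2139, 0.139]
ee_rot: [0.0, -0.293, 0.956, 0.0]
wrist_force: [0.4, 0.0, -0.6]
opening: 0.0148
grasp_force: 41.5
```

Emit:
carry_out(
  moves=[0,-3.5,0,0,0,0,0,0,-3.5,0,0,0,0,0,0,-3.5,0,0,0,0,0,0,-3.5,0,0,0,0,0,0,-3.5,0,0,0,0,0,0,-3.5,0,0,0,0,0,0,-3.5,0,0,0,0,0,0,-3.5,0,0,0,0,0,0,-3.5,0,0,0,0,0,0,-3.5,0,0,0,0,0],
)

```text
t: 29.52
ee_pos: [0.5693, -0.1364, 0.1391]
ee_rot: [0.0, -0.293, 0.956, -0.0]
wrist_force: [0.5, 0.6, -1.0]
opening: 0.0151
grasp_force: 41.4
```

Emit:
carry_out(
  moves=[0,-3.5,0,0,0,0,0,0,-3.5,0,0,0,0,0,0,-3.5,0,0,0,0,0,0,-3.5,0,0,0,0,0,-0.2,-3.5,0,0,0,0,0,0,-3.5,0,0,0,0,0,0,-3,0,0,0,0,0,0,0,0,0,0,0,0,0,0,0,0,0,0,0],
)

```text
t: 30.27
ee_pos: [0.5672, -0.3763, 0.138]
ee_rot: [-0.0, -0.291, 0.957, 0.0]
wrist_force: [-0.3, 1.1, -1.3]
opening: 0.015
grasp_force: 41.5
```

```bash
python3 -c "from h import *;st()"
```

```text
t 30.27 pos mm [ 567.2 -376.3  138. ] yaw -146.1 zax [-0.001  0.001 -1.   ] q [-34.  25.  12.  78.   0. -67.] F [-0.3  1.1 -1.3] open 15.0 g 41.5
```

Correcting (+1.5, -3) mm and descending to just above the box.

Emit:
carry_out(
  moves=[0.1,-0.25,-1.5,0,0,0,0,0,0,-2,0,0,0,0,0,0,-1.5,0,0,0,0,0,0,-0.7,0,0,0,0,0,0,0,0,0,0,0,0,0,0,0,0,0,0,0,0,0,0,0,0,0],
)

```text
t: 30.85
ee_pos: [0.5694, -0.3771, 0.083]
ee_rot: [0.001, -0.293, 0.956, -0.001]
wrist_force: [0.2, -1.0, -0.9]
opening: 0.0148
grasp_force: 41.5
```

```bash
python3 -c "
from h import *;st()
p=snapshot('scene');W,ok=cloud(p);print(disc(W,ok,(.567,-.38),.078,.105),rim(W,ok,BOX['ash']))"
```

```text
t 30.85 pos mm [ 569.4 -377.1   83. ] yaw -145.9 zax [ 0.002 -0.001 -1.   ] q [-34.  26.   7.  71.   0. -68.] F [ 0.2 -1.  -0.9] open 14.8 g 41.5
[ 567.8 -377.6   49.    97.1 1859. ] (array([ 566.1, -380.6,   59.3]), 33)
```

Emit:
carry_out(
  moves=[-0.15,-0.25,-0.5,0,0,0,0,0,0,0,0,0,0,0,0,0,0,0,0,0,0,0,0,0,0,0,0,0],
)

```text
t: 31.23
ee_pos: [0.5671, -0.38, 0.0766]
ee_rot: [0.0, -0.292, 0.956, 0.0]
wrist_force: [0.0, -0.5, -1.5]
opening: 0.0148
grasp_force: 41.5
```

```bash
python3 -c "
from h import *;st()
p=snapshot('scene');W,ok=cloud(p);print(disc(W,ok,(.567,-.38),.078,.105),rim(W,ok,BOX['ash']))"
```

```text
t 31.23 pos mm [ 567.1 -380.    76.6] yaw -146.0 zax [ 0.  0. -1.] q [-34.  26.   6.  70.   0. -68.] F [ 0.  -0.5 -1.5] open 14.8 g 41.5
[ 565.1 -380.8   48.8   90.8 1847. ] (array([ 565.9, -380.6,   59.4]), 35)
```

Centred (565.1, -380.8 against 565.4, -380.7). Lowering from 76.6 to about 57.

Emit:
carry_out(
  moves=[0,0,-0.8,0,0,0,0,0,0,-0.5,0,0,0,0,0,0,-0.4,0,0,0,0,0,0,-0.1,0,0,0,0,0,0,0,0,0,0,0,0,0,0,0,0,0,0],
)

```text
t: 31.78
ee_pos: [0.5671, -0.3798, 0.0583]
ee_rot: [-0.0, -0.293, 0.956, 0.0]
wrist_force: [0.3, 0.7, -0.2]
opening: 0.0149
grasp_force: 41.5
```

Emit:
carry_out(
  moves=[0,0,-0.1,0,0,0,0,0,0,0,0,0,0,0],
)

```text
t: 31.95
ee_pos: [0.5672, -0.3799, 0.0575]
ee_rot: [0.0, -0.293, 0.956, -0.0]
wrist_force: [-0.5, 0.6, -1.1]
opening: 0.0149
grasp_force: 41.5
```

Emit:
carry_out(
  moves=[0,0,-0.1,0,0,0,0,0,0,0,0,0,0,0],
)

```text
t: 32.12
ee_pos: [0.5673, -0.38, 0.0573]
ee_rot: [0.0, -0.293, 0.956, -0.0]
wrist_force: [-1.8, 1.0, 2.7]
opening: 0.0151
grasp_force: 42.0
```

Contact at the predicted height. Releasing and backing off.

Emit:
carry_out(
  moves=[0,0,0,0,0,0,30,0,0,0,0,0,0,60,0,0,0,0,0,0,60,0,0,1,0,0,0,60,0,0,3,0,0,0,60,0,0,4,0,0,0,60,-3,0,1,0,0,0,60,-4,0,0,0,0,0,60,-4,0,0,0,0,0,60,-4,0,0,0,0,0,60],
)

```text
t: 32.95
ee_pos: [0.4161, -0.3799, 0.1475]
ee_rot: [0.0, -0.293, 0.956, -0.001]
wrist_force: [0.5, -0.6, 0.7]
opening: 0.051
grasp_force: 0.0
```

Emit:
carry_out(
  moves=[-3,0,0,0,0,0,60,0,0,0,0,0,0,60,0,0,0,0,0,0,60,0,0,0,0,0,0,60],
)

```text
t: 33.28
ee_pos: [0.3877, -0.3803, 0.1474]
ee_rot: [0.001, -0.292, 0.956, -0.001]
wrist_force: [-0.2, -0.4, -0.4]
opening: 0.051
grasp_force: 0.0
```

```bash
python3 -c "
from h import *;st()
for n in ['top','scene']:
    p=snapshot(n);W,ok=cloud(p);print(n)
    for b,c in BOX.items(): print(b,rim(W,ok,c)[0],bar(W,ok,c,.09,.11))
    print('jar',[np.round(d['position'],3) for d in tip_of('jar_center',p)[:1]])
    cv2.imwrite(f'pics/end_{n}.png',p['color'][:,:,::-1])
"
```

```text
t 33.28 pos mm [ 387.7 -380.3  147.4] yaw -146.0 zax [ 0.001 -0.001 -1.   ] q [-44.   9.  -7.  73.   0. -78.] F [-0.2 -0.4 -0.4] open 51.0 g 0.0
top
blue [399.6 296.2  59.4] [401.3 296.4  98.9  62.5  17.5  -1.5 263. ]
walnut [676.1 136.3  59.1] [676.8 136.4  98.5  63.2  16.9  59.4 226. ]
red [ 666.8 -113.3   59.6] [ 666.4 -113.7   98.7   63.2   17.4   64.4  244. ]
ash [ 567.2 -380.4   60. ] [ 567.3 -380.8   98.2   65.4   19.5   34.5  261. ]
jar [array([ 0.464, -0.076,  0.037])]
scene
blue [398.1 294.5  59.9] [398.9 296.2  98.7  66.   17.9  -1.6 237. ]
walnut [673.9 135.6  60.2] [674.9 135.7  98.4  64.3  17.4  60.8 350. ]
red [ 664.6 -114.7   59.4] [ 664.8 -116.    98.5   63.6   17.6   64.4  440. ]
ash [ 565.4 -380.7   59.6] [ 564.7 -380.2   99.2   63.1   17.8   34.1  521. ]
jar [array([ 0.464, -0.082,  0.036])]
```

View pics/end_scene.png

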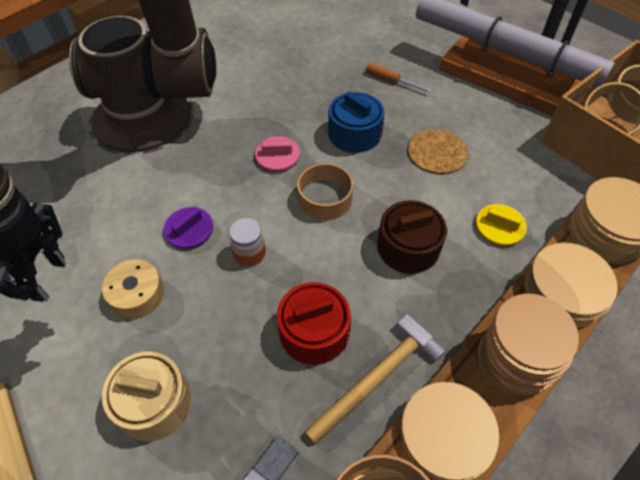

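View pics/end_top.png

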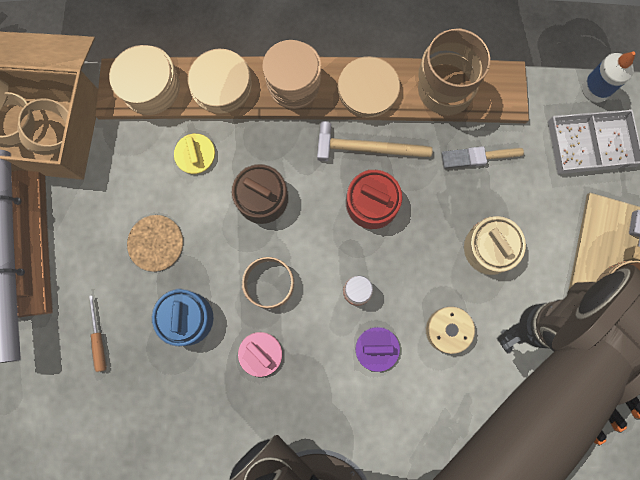

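All four lids are level on their matching boxes: blue (181,318), walnut (260,193), red (374,198) and ash (498,245). Boxes and jar (358,290) have not moved, and the arm is clear, so I'll hand in.

```bash
python3 -c "from rig import ticket;print(ticket.hand_in())"
```

```text
the job is handed in; nothing more can be done
None
```

All four lids are back on the boxes of their own finish, level and fully down, with the boxes and jar unmoved; the job was handed in at about 33 s, and the hand-in returned no verdict.

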